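# Find the heavy side of a bowl blank on the lathe and hold it down

## Task

Before this bowl blank is turned, its heavy side has to be found: take the lathe's handwheel by its crank handle, turn the spindle by hand through one full turn, either way, and feel on which side the blank pulls down. Then bring the heavy side straight down and finish still gripping the handle, holding the spindle still there so that I can pencil the spot on the rim. Leave the pencil, the brush and the tin of screws where they lie.

Things in the scene. Friction and masses are not known exactly. Their poses are not given: they have to be found in the camera images.
- lathe: Small green bench lathe, fixed to the bench. Origin: on the bench under the front face of its handwheel; x runs along the spindle away from the robot (within 0.25 rad of world x), z up. Casting up to 106 mm wide and 196 mm high, from x = 15 mm to 237 mm. The bench and the air in front of the handwheel (x below 0) are free but for the brush and the pencil lying flat there.
- crank_centre (a point): Point on the level spindle axis, 150 mm above the bench and 60 mm in front of the handwheel: centre of the circle of 50 mm radius on which the handle's origin runs. Axes as the lathe's. The aluminium handwheel, radius 63 mm and 16 mm thick, faces the robot.
- spindle_end (a point): Point on the spindle axis in the handwheel's front face, axes as the lathe's. Behind it, at x = 175 to 227 mm, the wooden blank (radius 78 mm) turns with the wheel. A dense knot hidden in it makes one side heavy; which side differs each time and cannot be seen. Level with the axis it pulls 0.18 to 0.23 N m, upright none: a sine over one turn. It starts over 0.6 rad from straight down.
- handle: Black crank handle: round, 24 mm thick, 85 mm long, parallel to the spindle, sticking out of the wheel's front towards the robot, 50 mm from the spindle axis. Origin: on its axis, 60 mm in front of the wheel's face, 28 mm from the free end: pinch it there from above, fingers closing across it. It revolves freely on its own pin, so the hand need not turn as it follows the circle.
- spindle (a joint): Turn of wheel, handle and blank together, rad, no end stops, positive clockwise as the robot sees the wheel. At 0 the handle is at the top, at pi/2 at the right (-y). Starts within 0.5 of 0. Belt and seals drag with a steady 0.27 N m (5.4 N at the handle) against any turning, so the spindle stays where it is left; it has next to no other resistance.
- pencil_2: Dark green pencil, 177 x 12 x 8 mm, lying on the bench to the right of the handwheel; origin at its middle, underside. To be left alone.
- dust_brush: Flat dusting brush with a wooden handle, 160 x 44 x 14 mm, lying on the bench in front and to the left of the lathe; origin at its middle, underside. To be left alone.
- screw_tin: Round grey tin of screws, 67 mm across, 32 mm high, standing on the bench to the left; origin at its middle, underside. To be left alone.

How it is judged:
On the way:
1. the spindle has been cranked about one full turn, either way, with the fingers on the handle ((value of joint spindle above 5.6 rad or value of joint spindle below -5.6 rad) and contact force between the fingers and handle above 1 N), for 0.05 s.
At the end, for the whole second after the job is handed in: The blank's heavy side is within 18 degrees of straight down, the spindle is still (under 0.05 rad/s), the fingers grip the crank handle (over 3 N), and pencil, brush and tin are within 30 mm of where they lay (z of knot_c0 in the frame of spindle_end below -0.0475 m and contact force between the fingers and handle above 3 N and velocity of joint spindle between -0.05 and 0.05 rad/s and distance of each of pencil_2, dust_brush, screw_tin from where it was at the start of the episode below 0.03 m); the arm keeps its last pose, push and grip.
It fails at once if the pencil is pushed away (distance of pencil_2 from where it was at the start of the episode above 0.03 m).
It fails at once if the brush is pushed away (distance of dust_brush from where it was at the start of the episode above 0.03 m).
It fails at once if the tin of screws is pushed away (distance of screw_tin from where it was at the start of the episode above 0.03 m).
It also fails if it takes over 51 s, if anything falls off the work surface, if the arm or the gripper's body presses on something with over 40 N, if the wrist force passes 120 N, or if a joint passes its speed limit or range.

## Robot

A 6-joint arm with a two-finger parallel gripper is mounted at the origin on a cart in front of the work surface, level with it; the furniture and walls round the work are solid. World frame = base frame: x ahead of the robot, y to its left, z up, the work surface at z = 0. Lengths are in m, angles in rad, forces in N, time in s.
With the tool pointing down it reaches from about 0.4 to 0.925 m from the base axis. Payload 3.4 kg.
Tool frame: the origin (TCP) lies between the finger pads; the fingertips stand 17 mm ahead of it and the grasp point (between the pads) lies 2 mm behind it (robot.tcp_to_tips is the distance from the TCP to the fingertips, in m); z points along the fingers, y is the line along which they close (so a half turn about z gives the same grasp; the last joint's range is limited). The gripper opens to 85 mm and grips with 20 to 120 N. Pads are 22 mm wide; open, the fingers measure 114 mm over their backs; the gripper's body (76 mm by 85 mm) begins 54 mm behind the grasp point. The pads swing forward as they close: fully open they stand 13 mm farther back than shut.
Start: joints at [-1.381, 0.307, 1.506, -0, 1.328, -0.073], TCP at [0.149, -0.555, 0.213] pointing down, gripper open.
Joint ranges: [-3.12, 3.12], [-1.05, 2.28], [0.14, 2.33], [-1.42, 4.57], [0.1, 2.73], [-2.68, 2.68]. Speed limits (rad/s): [2.57, 2.57, 3.14, 3.14, 3.14, 3.14].

## Interface

Orientations are given as a unit quaternion [x, y, z, w].
In Python, from station import robot gives the robot as it stands. The module is installed in compiled form; this text tells all that it offers.
- The arm moves only by the tool step_arm, never from a script. Its argument "plan" is a list of rows, each a list of 2 entries, a list of its own where there are three numbers: the shift along the tool's x, y, z in units of 25 mm (1.0 is 25 mm), then the turn, a rotation vector about the tool's x, y, z in units of 6 degrees (1.0 is 6 degrees). A call has 1 to 20 rows; each row shifts and turns the commanded pose from where the row before left it, along the tool's axes as they then stand; what a row does not reach is not made up. A row lasts 1/8 s, in which the tool goes at most 62.5 mm and 10.7 degrees, less where a joint would pass 70% of its speed; a pose out of reach is approached as far as the arm can. A call is refused whole if a number of a shift passes 1 or a number of a turn 1, either way. A call with a gripper value outside its range is refused whole. "hand" is the finger opening in mm, from 0 to 85.4, set as the call begins (left out, the last holds). The fingers move at their own pace and stop on an object; "squeeze" is the grip in N (left out, the last holds). Time passes only in rows, so rows that do not move let the fingers close. It gives the time, the measured TCP pose, the force, the opening and the grip force at its end, in the units of the state.
- robot.observe(): the state, without advancing time (a new reading comes with each control period).
- robot.camera(name): name is "side" or "top"; returns (picture, depth): 384x512x3 uint8, red, green, blue; 384x512 float32, m along the optical axis (not along the pixel's ray), 0 where there is no reading.
- robot.camera_info(name): a dict with "camera_matrix" (3x3 intrinsics, pixels), "D" ([k1, k2, p1, p2, k3] as OpenCV has them; the pictures are not rectified), "R" (3x3) and "t" (3): a world point X has camera coordinates R X + t. Camera axes: x right, y down, z forward; pixel columns grow to the right and rows downward; lengths in m; the calibration is good to about 2 mm. A picture is of the moment at which its call begins. camera_info takes no time and is no camera call.
- robot.finish_job(): hands the job in; it is judged then, once.
The state is a dict: "t": time; "joints": joint angles; "joint_vel": joint speeds; "effort": joint torques, N m; "ee_pos": TCP position; "eef_rot": TCP orientation; "ft_force": force on the tool from outside, world axes, zero at the start; "ft_torque": the same for the moment, N m; "grip_width": finger opening in m; "gripper_force": force on a finger pad.
Only numpy, scipy, OpenCV 4.12 (cv2) and the standard library are available. Lean on these libraries where they do the work, as an engineer would, in place of code of your own. Each camera call takes 0.05 s, during which the arm holds its last target. There are 200 camera calls.

## Working session

There is one attempt and no reset: what is moved stays moved. The work goes in short steps, Python scripts to look and compute and a tool call to move; the robot and the scene stay as the last step left them, time stands still between calls to the robot, and variables do not carry over. Pictures are saved under pics/ and viewed, at most 10 in all, crops included, and the job is handed in when it is done.

Besides the shell and the picture viewer there is one more tool, called by a JSON object that holds its "op" and its "data", one argument or row to a line. step_arm: Moves the arm, as the interface text tells. Its arguments: {"type":"object","properties":{"plan":{"type":"array","items":{"type":"array"}},"hand":{"type":"number"},"squeeze":{"type":"number"}},"required":["plan"]}

```bash
mkdir -p pics; python3 - <<'E'
from station import robot
import cv2,numpy as np
for n in("side","top"):
    p,d=robot.camera(n); cv2.imwrite(f"pics/{n}0.png",p[:,:,::-1]); np.savez(f"{n}0.npz",p=p,d=d)
    i=robot.camera_info(n); print(n,i)
s=robot.observe(); print(s)
E
```

```text
side {'camera_matrix': array([[497.51687819,   0.        , 261.88700107],
       [  0.        , 497.51687819, 192.61900495],
       [  0.        ,   0.        ,   1.        ]]), 'D': array([0.00237913, 0.        , 0.        , 0.        , 0.        ]), 'R': array([[-0.96943595, -0.24409923, -0.02468815],
       [-0.11271312,  0.53248461, -0.8389016 ],
       [ 0.21792129, -0.81047869, -0.54372291]]), 't': array([0.4027608 , 0.28389851, 0.98917111])}
top {'camera_matrix': array([[384.52534967,   0.        , 259.47807252],
       [  0.        , 384.52534967, 190.57141865],
       [  0.        ,   0.        ,   1.        ]]), 'D': array([-0.02945583,  0.        ,  0.        ,  0.        ,  0.        ]), 'R': array([[ 0.14643408, -0.98921334,  0.00374472],
       [-0.96745674, -0.14400108, -0.20806524],
       [ 0.20636015,  0.02684498, -0.97810778]]), 't': array([-0.26923079,  0.48104571,  0.91077512])}
{'t': 0.1, 'joints': array([-1.38152943e+00,  3.07502563e-01,  1.50750559e+00,  5.18848486e-06,
        1.32839928e+00, -7.35321784e-02]), 'joint_vel': array([-0.00078583, -0.00210447, -0.00347895,  0.0013876 ,  0.0012845 ,
       -0.00045042]), 'effort': array([ 5.53627106e-04, -4.58529961e+01, -2.52609193e+01, -2.69822795e-05,
        5.58489133e-03, -5.96428080e-06]), 'ee_pos': array([ 0.14921617, -0.55464102,  0.21188469]), 'eef_rot': array([ 9.91379169e-01,  1.31021070e-01, -4.99654333e-05, -9.06018343e-04]), 'ft_force': array([-0.13242099,  0.29354212, -0.14111664]), 'ft_torque': array([-0.01369014,  0.02443993,  0.00941956]), 'gripper_force': 0.0, 'grip_width': 0.08541123310000255}
```

View pics/side0.png

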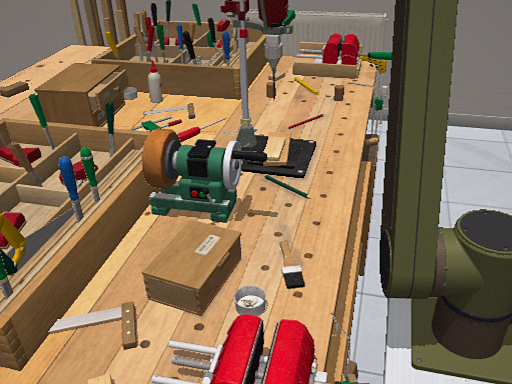

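View pics/top0.png

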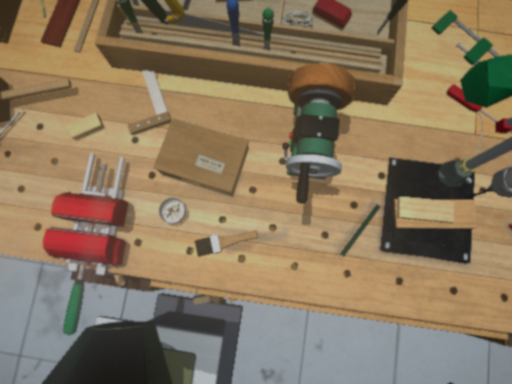

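The side view shows the lathe at about (200,170), with the wheel at (232,165) and the handle tip at (265,157). In the top view the handle runs from (305,165) to (302,202), with the wheel at (314,165). Next I'll take enlarged crops.

```bash
python3 - <<'E'
import cv2,numpy as np
a=np.load('side0.npz')['p'][120:220,140:290,::-1];b=np.load('top0.npz')['p'][55:215,270:370,::-1]
A=cv2.resize(a,None,fx=3.2,fy=3.2,interpolation=cv2.INTER_CUBIC)
B=cv2.resize(b,None,fx=3.2,fy=3.2,interpolation=cv2.INTER_CUBIC)
C=np.zeros((512,800,3),np.uint8);C[:320,:480]=A;C[:512,480:800]=B
cv2.imwrite('pics/crop.png',C)
E
cat > h.py <<'E'
import numpy as np,cv2
from station import robot
def world(n,d,u,v,z=None):
    i=robot.camera_info(n);K,D,R,t=i['camera_matrix'],i['D'],i['R'],i['t']
    q=cv2.undistortPoints(np.float64([[u,v]]).reshape(-1,1,2),K,D).reshape(-1,2)
    r=np.c_[q,np.ones(len(q))]
    if z is None: return (r*np.float64(d)[:,None]-t)@R
    r=r@R;c=-R.T@t; return c+r*((z-c[2])/r[:,2])[:,None]
def proj(n,X):
    i=robot.camera_info(n);return cv2.projectPoints(np.float64(X),cv2.Rodrigues(i['R'])[0],i['t'],i['camera_matrix'],i['D'])[0].reshape(-1,2)
def cloud(n,f,u0,u1,v0,v1):
    z=np.load(f);vv,uu=np.mgrid[v0:v1,u0:u1];d=z['d'][v0:v1,u0:u1].ravel();c=z['p'][v0:v1,u0:u1].reshape(-1,3)
    i=robot.camera_info(n);q=cv2.undistortPoints(np.float64(np.c_[uu.ravel(),vv.ravel()]).reshape(-1,1,2),i['camera_matrix'],i['D']).reshape(-1,2)
    P=(np.c_[q,np.ones(len(q))]*d[:,None]-i['t'])@i['R'];k=d>0
    return P[k],c[k].astype(int),np.c_[uu.ravel(),vv.ravel()][k]
E
python3 - <<'E'
from h import *
for n,b in(("side",(235,270,140,175)),("top",(293,325,140,205))):
    P,c,uv=cloud(n,n+'0.npz',*b)
    k=(c.max(1)<60)&(P[:,2]>.1)
    Q=P[k];print(n,k.sum(),Q.min(0),Q.max(0),np.median(Q,0))
    # line fit
    m=Q.mean(0);w=np.linalg.svd(Q-m)[2][0];print(m,w*np.sign(w[0]))
    k=(c.min(1)>120)&(P[:,2]>.07)
    if n=="top":k=(c.min(1)>110)&(P[:,2]>.07)
    Q=P[k];print(' wheel',k.sum(),Q.min(0),Q.max(0),np.median(Q,0))
E
```

```text
side 286 [ 0.4718589  -0.31535146  0.14410765] [ 0.55893513 -0.27229379  0.2096328 ] [ 0.51017377 -0.27957885  0.20041149]
[ 0.51156656 -0.28207887  0.19682984] [ 0.95956366 -0.11702865 -0.25601147]
 wheel 26 [ 0.56112504 -0.35849864  0.10754999] [ 0.56665939 -0.31672782  0.21137538] [ 0.56353793 -0.34347673  0.11857012]
top 254 [ 0.47393455 -0.30210847  0.11764878] [ 0.63201251 -0.25947916  0.20874068] [ 0.52339383 -0.28707476  0.20347686]
[ 0.52556075 -0.2867628   0.20035985] [ 0.94189914  0.1344568  -0.30781064]
 wheel 260 [ 0.5593562  -0.32637951  0.11639775] [ 0.59951908 -0.2604745   0.21555035] [ 0.56717521 -0.29582995  0.20811038]
```

View pics/crop.png

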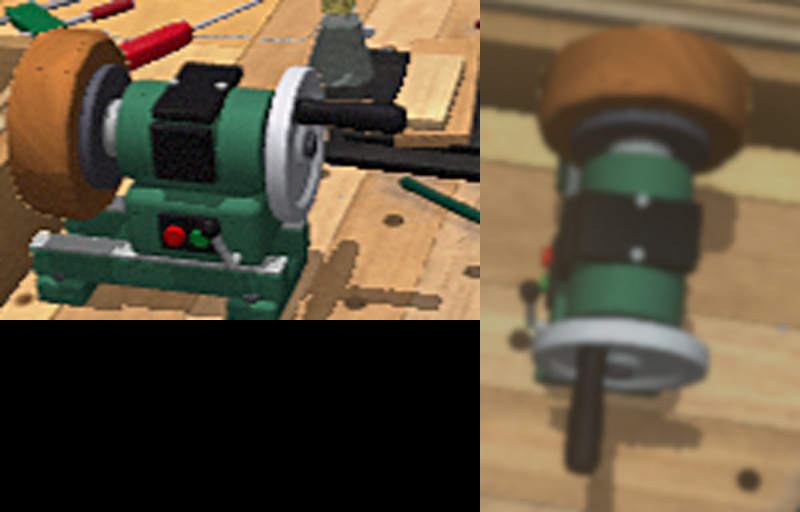

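The crop shows the wheel facing the robot, with the handle up and slightly to the left of the spindle. Its tip is at crop (400,118) in the side view and (580,465) in the top view. I'll fit the lathe model to the depth clouds from both views.

```bash
cat > fit.py <<'E'
from h import *
from scipy.optimize import least_squares
def seg(tag):
    out={}
    for n,b in(("side",(135,275,115,215)),("top",(275,360,55,210))):
        P,c,uv=cloud(n,n+tag+'.npz',*b)
        H=P[(c.max(1)<75)&(P[:,2]>.06)&(P[:,0]<.552)&(P[:,0]>.46)&(abs(P[:,1]+.3)<.08)]
        W=P[(c.min(1)>100)&(c.max(1)-c.min(1)<40)&(P[:,2]>.09)&(P[:,0]<.61)&(abs(P[:,1]+.3)<.09)]
        B=P[(c[:,0]-c[:,2]>50)&(c[:,0]-c[:,1]>30)&(P[:,2]>.09)&(P[:,0]>.70)&(P[:,0]<.84)&(abs(P[:,1]+.3)<.13)]
        out[n]=(H,W,B)
    return out
def box(a,r,a0,a1,r1): # unsigned distance to surface of solid cylinder
    qa=np.maximum(a0-a,a-a1);qr=r-r1
    return np.hypot(np.maximum(qa,0),np.maximum(qr,0))+np.minimum(np.maximum(qa,qr),0)
def res(p,S):
    x,y,yaw,th,zo=p;r=[]
    for H,W,B in S:
        for k,Q in enumerate((H,W,B)):
            d=Q-[x,y,0];c,s=np.cos(yaw),np.sin(yaw)
            a=c*d[:,0]+s*d[:,1];l=-s*d[:,0]+c*d[:,1];z=d[:,2]-.15-zo
            if k==0:v=box(a,np.hypot(l+.05*np.sin(th),z-.05*np.cos(th)),-.088,0,.012)
            if k==1:v=box(a,np.hypot(l,z),0,.016,.063)
            if k==2:v=box(a,np.hypot(l,z),.175,.227,.078)
            r.append(v)
    return np.concatenate(r)
if __name__=="__main__":
    s=seg('0')
    for S in(list(s.values()),[s['side']],[s['top']]):
        f=least_squares(res,[.56,-.3,0,-.35,0],args=(S,),loss='soft_l1',f_scale=.002)
        print([[len(q) for q in t] for t in S],f.x.round(4),np.median(abs(f.fun)).round(4))
    print(proj('top',[[.5,-.3,.2]]))
    for n,b in(("side",(270,310,235,290)),("top",(195,260,230,255))):
        pass
    for n,u,v in(("top",343,253),("top",378,207),("top",197,246),("top",257,235),("top",173,210)):print(world(n,0,u,v,z=.01).round(3))
E
python3 fit.py
```

```text
[[282, 380, 1064], [350, 495, 1344]] [ 0.5635 -0.3103  0.022  -0.4787 -0.0006] 0.0013
[[282, 380, 1064]] [ 5.627e-01 -3.100e-01  2.000e-02 -4.608e-01  2.000e-04] 0.0015
[[350, 495, 1344]] [ 0.5641 -0.3106  0.022  -0.4862 -0.0009] 0.0011
[[307.623115   190.05183279]]
[[ 0.395 -0.427  0.01 ]]
[[ 0.526 -0.505  0.01 ]]
[[ 0.359 -0.059  0.01 ]]
[[ 0.409 -0.205  0.01 ]]
[[0.44  0.019 0.01 ]]
```

{"op": "step_arm", "data": {
  "plan": [
    [[0, 0, -0.5], [0, 0, 0.77]],
    [[0, 0, -0.5], [0, 0, 0.77]],
    [[0, 0, -0.5], [0, 0, 0.77]],
    [[0.9, -0.645, 0], [0, 0, 0]],
    [[0.9, -0.645, 0], [0, 0, 0]],
    [[0.9, -0.645, 0], [0, 0, 0]],
    [[0.9, -0.645, 0], [0, 0, 0]],
    [[0.9, -0.645, 0], [0, 0, 0]],
    [[0.9, -0.645, 0], [0, 0, 0]],
    [[0.9, -0.645, 0], [0, 0, 0]],
    [[0.9, -0.645, 0], [0, 0, 0]],
    [[0.9, -0.645, 0], [0, 0, 0]],
    [[0.9, -0.645, 0], [0, 0, 0]],
    [[0.9, -0.645, 0], [0, 0, 0]],
    [[0.9, -0.645, 0], [0, 0, 0]],
    [[0.9, -0.645, 0], [0, 0, 0]],
    [[0.9, -0.645, 0], [0, 0, 0]],
    [[0.9, -0.645, 0], [0, 0, 0]],
    [[0.9, -0.645, 0], [0, 0, 0]]
  ],
  "hand": 85
}}

```text
t: 2.48
ee_pos: [0.5042, -0.289, 0.2496]
eef_rot: [1.0, 0.01, -0.001, -0.0]
ft_force: [0.1, -0.7, -0.6]
grip_width: 0.0851
gripper_force: 0.0
```

{"op": "step_arm", "data": {
  "plan": [
    [[0, 0, 0], [0, 0, 0]],
    [[0, 0, 0], [0, 0, 0]]
  ]
}}

```text
t: 2.72
ee_pos: [0.5032, -0.2899, 0.2497]
eef_rot: [1.0, 0.011, -0.001, -0.0]
ft_force: [-0.2, 0.4, 0.3]
grip_width: 0.0849
gripper_force: 0.0
```

{"op": "step_arm", "data": {
  "plan": [
    [[0, 0, 0.5], [0, 0, 0]],
    [[0, 0, 0.5], [0, 0, 0]],
    [[0, 0, 0.5], [0, 0, 0]],
    [[0, 0, 0.5], [0, 0, 0]],
    [[0, 0, 0.28], [0, 0, 0]],
    [[0, 0, 0], [0, 0, 0]]
  ]
}}

```text
t: 3.48
ee_pos: [0.5035, -0.2896, 0.1924]
eef_rot: [1.0, 0.01, -0.001, -0.0]
ft_force: [-0.6, 0.0, 0.7]
grip_width: 0.0851
gripper_force: 0.0
```

{"op": "step_arm", "data": {
  "plan": [
    [[0, 0, 0], [0, 0, 0]],
    [[0, 0, 0], [0, 0, 0]],
    [[0, 0, 0], [0, 0, 0]],
    [[0, 0, 0], [0, 0, 0]],
    [[0, 0, 0], [0, 0, 0]],
    [[0, 0, 0], [0, 0, 0]],
    [[0, 0, 0], [0, 0, 0]],
    [[0, 0, 0], [0, 0, 0]]
  ],
  "hand": 0,
  "squeeze": 60
}}

```text
t: 4.47
ee_pos: [0.5039, -0.2898, 0.1932]
eef_rot: [1.0, 0.01, -0.0, -0.0]
ft_force: [0.2, 0.7, 0.6]
grip_width: -0.0
gripper_force: 0.0
```

```bash
python3 - <<'E'
from fit import *
for n in("side","top"):
    p,d=robot.camera(n); np.savez(n+"1.npz",p=p,d=d)
    c=p[100:220,130:290] if n=="side" else p[130:220,250:370]
    cv2.imwrite(f"pics/{n}1.png",cv2.resize(c[:,:,::-1],None,fx=4,fy=4))
s=robot.observe();print(s['ee_pos'],s['ft_force'],s['grip_width'],s['gripper_force'])
E
```

```text
[ 0.50387861 -0.28978567  0.19316797] [ 0.37407903 -0.2700859   0.54683433] 0.00026825500510084554 0.0
```

View pics/side1.png

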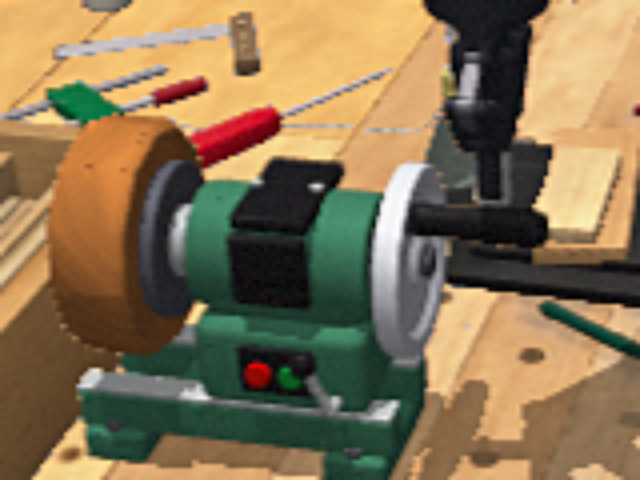

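The side picture shows the closed fingers at about crop (492,195), ending at the handle without holding it. I'll check where the handle and the fingers really are.

```bash
python3 - <<'E'
from fit import *
print("side crop px tip,tcp",((proj('side',[[.504,-.29,.176],[.504,-.29,.193]])-[130,100])*4).round(0))
print("top crop px tip,tcp",((proj('top',[[.504,-.29,.176],[.504,-.29,.193]])-[250,130])*4).round(0))
for t in'01':
    for n,b in(("side",(225,275,130,175)),("top",(285,325,140,205))):
        P,c,uv=cloud(n,n+t+'.npz',*b)
        k=(c.max(1)<60)&(P[:,2]>.1)&(P[:,0]<.53)
        for x0 in(.475,.49,.505,.52):
            q=P[k&(abs(P[:,0]-x0)<.006)]
            if len(q):print(t,n,x0,len(q),'y',np.percentile(q[:,1],[2,50,98]).round(3),'z',np.percentile(q[:,2],[2,50,98]).round(3))
s=seg('0')
for n in s:
    H=s[n][0];f=least_squares(lambda p:np.hypot(H[:,1]-p[0]-p[2]*(H[:,0]-.5),H[:,2]-p[1])-.012,[-.289,.19,0],loss='soft_l1',f_scale=.002);print(n,f.x.round(4))
E
```

```text
side crop px tip,tcp [[496. 250.]
 [495. 226.]]
top crop px tip,tcp [[208. 240.]
 [211. 233.]]
0 side 0.475 37 y [-0.292 -0.282 -0.276] z [0.187 0.2   0.207]
0 side 0.49 46 y [-0.29  -0.279 -0.274] z [0.188 0.202 0.208]
0 side 0.505 45 y [-0.288 -0.278 -0.273] z [0.19  0.202 0.208]
0 side 0.52 40 y [-0.289 -0.278 -0.274] z [0.19  0.201 0.206]
0 top 0.475 11 y [-0.296 -0.292 -0.282] z [0.202 0.204 0.206]
0 top 0.49 22 y [-0.297 -0.289 -0.281] z [0.201 0.205 0.207]
0 top 0.505 31 y [-0.296 -0.285 -0.279] z [0.2   0.204 0.206]
0 top 0.52 47 y [-0.296 -0.288 -0.28 ] z [0.201 0.204 0.207]
1 side 0.475 37 y [-0.292 -0.282 -0.275] z [0.19  0.2   0.206]
1 side 0.49 107 y [-0.294 -0.277 -0.236] z [0.191 0.257 0.291]
1 side 0.505 132 y [-0.286 -0.276 -0.232] z [0.191 0.234 0.292]
1 side 0.52 41 y [-0.286 -0.278 -0.241] z [0.19  0.203 0.28 ]
1 top 0.475 548 y [-0.303 -0.273 -0.262] z [0.353 0.475 0.576]
1 top 0.49 139 y [-0.295 -0.257 -0.253] z [0.204 0.469 0.52 ]
1 top 0.505 3 y [-0.253 -0.253 -0.252] z [0.359 0.484 0.494]
side [-0.2889  0.1946 -0.0008]
top [-0.2887  0.1931  0.0112]
```

View pics/top1.png

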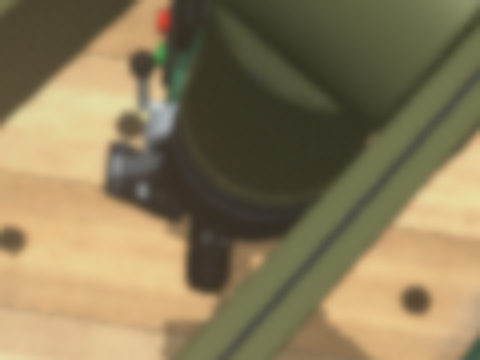

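The top picture shows the wrist over the handle, whose end sticks out at about crop (208,260). The handle is where I measured it, so I'll check the fingers' depth.

```bash
python3 - <<'E'
from fit import *
z=np.load('side1.npz')
for v in range(120,162,3):
    u=np.arange(247,260,3);w=world('side',z['d'][v,u],u,np.full(len(u),v))
    print(v,[f"{a:.3f},{b:.3f},{c:.3f}{tuple(int(k) for k in z['p'][v,x])}" for x,(a,b,c) in zip(u,w)])
s=robot.observe();print(s['joints'],s['ee_pos'],s['eef_rot'])
E
```

```text
120 ['0.470,-0.086,0.066(186, 183, 188)', '0.458,-0.090,0.047(15, 16, 16)', '0.480,-0.260,0.307(14, 16, 22)', '0.796,-0.195,0.308(19, 22, 27)', '0.806,-0.211,0.300(21, 21, 26)']
123 ['0.469,-0.081,0.070(200, 196, 199)', '0.460,-0.098,0.041(23, 25, 28)', '0.481,-0.264,0.297(19, 24, 25)', '0.791,-0.197,0.300(18, 22, 22)', '0.801,-0.213,0.292(6, 13, 17)']
126 ['0.468,-0.080,0.071(98, 99, 102)', '0.454,-0.077,0.059(62, 64, 69)', '0.485,-0.279,0.282(38, 38, 41)', '0.785,-0.197,0.293(26, 24, 29)', '0.806,-0.233,0.275(16, 19, 24)']
129 ['0.469,-0.082,0.069(36, 36, 39)', '0.454,-0.076,0.059(14, 20, 18)', '0.479,-0.253,0.288(20, 22, 28)', '0.779,-0.199,0.285(25, 23, 25)', '1.091,-0.716,0.012(99, 77, 57)']
132 ['0.473,-0.096,0.057(36, 39, 38)', '0.457,-0.089,0.048(21, 22, 23)', '0.480,-0.255,0.279(18, 16, 21)', '0.777,-0.206,0.274(20, 18, 21)', '1.069,-0.695,0.012(169, 129, 89)']
135 ['0.479,-0.113,0.042(30, 30, 33)', '0.464,-0.111,0.028(26, 32, 34)', '0.479,-0.253,0.272(26, 23, 26)', '0.771,-0.207,0.266(15, 20, 28)', '1.027,-0.640,0.031(104, 100, 96)']
138 ['0.591,-0.470,-0.266(87, 92, 84)', 
[... 883 characters left out ...]
, 44, 43)', '0.476,-0.150,-0.005(32, 32, 34)', '0.490,-0.286,0.206(27, 26, 26)', '0.742,-0.226,0.211(27, 26, 31)', '0.740,-0.221,0.214(17, 19, 24)']
156 ['0.492,-0.154,0.007(23, 24, 22)', '0.476,-0.151,-0.006(21, 21, 18)', '0.488,-0.281,0.201(14, 11, 15)', '0.732,-0.219,0.207(19, 17, 18)', '0.731,-0.217,0.209(29, 24, 26)']
159 ['0.493,-0.159,0.003(6, 7, 11)', '0.476,-0.150,-0.005(14, 9, 10)', '0.488,-0.278,0.194(11, 10, 18)', '0.725,-0.219,0.200(14, 19, 19)', '0.725,-0.219,0.200(15, 12, 19)']
[-5.94591603e-01  3.30710140e-01  1.52176846e+00  1.61624142e-05
  1.28917563e+00  9.55281186e-01] [ 0.50387861 -0.28978567  0.19316797] [ 9.99945299e-01  1.04593322e-02 -2.09041733e-05 -2.38952986e-05]
```

```bash
sed -i 's/np.float64(\[\[u,v\]\]).reshape/np.float64(np.c_[u,v]).reshape/' h.py; python3 - <<'E'
from fit import *
z=np.load('side1.npz')
for v in range(114,164,4):
    u=np.arange(246,262,3);w=world('side',z['d'][v,u],u,np.full(len(u),v))
    print(v,[f"{a:.3f},{b:.3f},{c:.3f}" for x,(a,b,c) in zip(u,w)])
s=robot.observe();print(s['grip_width'],s['gripper_force'],s['ft_force'])
cv2.imwrite('pics/side1b.png',cv2.resize(z['p'][95:175,210:290,::-1],(640,600),interpolation=cv2.INTER_NEAREST))
E
```

```text
114 ['0.507,-0.249,0.324', '0.500,-0.249,0.325', '0.493,-0.251,0.325', '0.492,-0.272,0.316', '0.486,-0.275,0.315', '0.495,-0.335,0.288']
118 ['0.506,-0.246,0.316', '0.500,-0.247,0.316', '0.494,-0.252,0.314', '0.492,-0.270,0.306', '0.488,-0.283,0.301', '0.495,-0.333,0.278']
122 ['0.505,-0.239,0.309', '0.501,-0.250,0.304', '0.497,-0.261,0.300', '0.492,-0.270,0.296', '0.488,-0.282,0.291', '0.642,-0.885,0.002']
126 ['0.503,-0.230,0.304', '0.495,-0.230,0.304', '0.493,-0.247,0.296', '0.493,-0.272,0.285', '0.490,-0.286,0.279', '0.633,-0.851,0.003']
130 ['0.503,-0.230,0.294', '0.497,-0.235,0.292', '0.493,-0.245,0.287', '0.494,-0.272,0.275', '0.494,-0.301,0.261', '0.626,-0.825,-0.000']
134 ['0.508,-0.244,0.277', '0.501,-0.245,0.277', '0.493,-0.245,0.277', '0.495,-0.274,0.263', '0.493,-0.296,0.253', '0.617,-0.789,0.002']
138 ['0.635,-0.661,0.048', '0.510,-0.274,0.251', '0.497,-0.257,0.261', '0.497,-0.280,0.249', '0.610,-0.722,0.020', '0.600,-0.724,0.020']
142 ['0.635,-0.659,0.034', '0.511,-0.277,0.239', '0.502,-0.273,0.242', '0.497,-0.281,0.238', '0.599,-0.680,0.027', '0.588,-0.678,0.029']
146 ['0.635,-0.659,0.019', '0.511,-0.275,0.229', '0.505,-0.282,0.226', '0.497,-0.280,0.228', '0.592,-0.652,0.027', '0.581,-0.647,0.031']
150 ['0.630,-0.638,0.016', '0.514,-0.283,0.214', '0.506,-0.282,0.215', '0.499,-0.283,0.215', '0.585,-0.623,0.028', '0.575,-0.623,0.029']
154 ['0.520,-0.278,0.205', '0.512,-0.276,0.207', '0.504,-0.276,0.208', '0.499,-0.282,0.205', '0.490,-0.279,0.207', '0.484,-0.283,0.206']
158 ['0.521,-0.279,0.193', '0.513,-0.277,0.195', '0.506,-0.279,0.194', '0.498,-0.277,0.196', '0.490,-0.277,0.198', '0.482,-0.277,0.198']
162 ['0.606,-0.556,0.019', '0.593,-0.543,0.028', '0.584,-0.547,0.026', '0.574,-0.545,0.029', '0.565,-0.549,0.027', '0.555,-0.546,0.030']
0.00026825500510084554 0.0 [ 0.37407903 -0.2700859   0.54683433]
```

View pics/side1b.png

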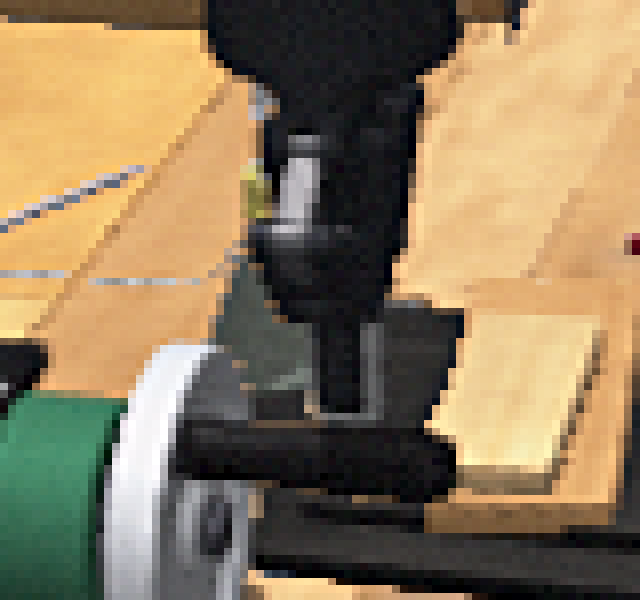

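The enlarged crop shows the finger tips ending at about (345,415), right on the handle's top edge. In depth that puts them at z≈0.209, where the pose report implies 0.176. So the tips really stand about 33 mm higher than the reported pose says, and x and y agree. I'll open, go down about 34 mm and grip.

{"op": "step_arm", "data": {
  "plan": [
    [[0, 0, 0], [0, 0, 0]],
    [[0, 0, 0], [0, 0, 0]],
    [[0, 0, 0], [0, 0, 0]],
    [[0, 0, 0], [0, 0, 0]],
    [[0, 0, 0], [0, 0, 0]],
    [[0, 0, 0], [0, 0, 0]]
  ],
  "hand": 85
}}

```text
t: 5.32
ee_pos: [0.5039, -0.2898, 0.1932]
eef_rot: [1.0, 0.01, 0.0, -0.0]
ft_force: [0.6, -0.2, 0.3]
grip_width: 0.0853
gripper_force: 0.0
```

{"op": "step_arm", "data": {
  "plan": [
    [[0, 0, 0.34], [0, 0, 0]],
    [[0, 0, 0.34], [0, 0, 0]],
    [[0, 0, 0.34], [0, 0, 0]],
    [[0, 0, 0.34], [0, 0, 0]],
    [[0, 0, 0], [0, 0, 0]]
  ]
}}

```text
t: 5.95
ee_pos: [0.5032, -0.2894, 0.1581]
eef_rot: [1.0, 0.01, -0.001, -0.001]
ft_force: [0.6, 0.4, -0.3]
grip_width: 0.0852
gripper_force: 0.0
```

{"op": "step_arm", "data": {
  "plan": [
    [[0, 0, 0], [0, 0, 0]],
    [[0, 0, 0], [0, 0, 0]],
    [[0, 0, 0], [0, 0, 0]],
    [[0, 0, 0], [0, 0, 0]],
    [[0, 0, 0], [0, 0, 0]],
    [[0, 0, 0], [0, 0, 0]],
    [[0, 0, 0], [0, 0, 0]]
  ],
  "hand": 0,
  "squeeze": 60
}}

```text
t: 6.82
ee_pos: [0.5041, -0.2896, 0.1596]
eef_rot: [1.0, 0.01, 0.0, -0.0]
ft_force: [-0.9, 3.3, 4.5]
grip_width: 0.0225
gripper_force: 58.9
```

```bash
python3 - <<'E'
from fit import *
p,d=robot.camera('side'); np.savez("side2.npz",p=p,d=d)
s=robot.observe();print(s['t'],robot.tcp_to_tips,s['ee_pos'],s['ft_force'],s['ft_torque'],s['grip_width'],s['gripper_force'])
cv2.imwrite('pics/side2.png',cv2.resize(p[95:175,210:290,::-1],(640,600),interpolation=cv2.INTER_NEAREST))
E
```

```text
6.875 0.017 [ 0.50406949 -0.28959848  0.15962473] [-1.08365147  3.72466007  5.5319483 ] [ 0.41671215  0.10683055 -0.03234806] 0.022319898794943737 58.88302803039551
```

View pics/side2.png

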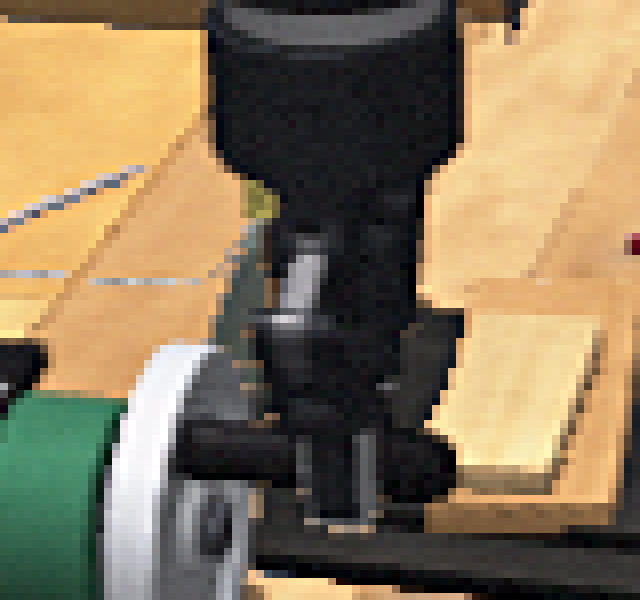

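The fingers now hold the handle: the tips are at about crop (340,520), below it, with an opening of 22.5 mm and a grip of 59 N. Next I'll make a table for cranking in the negative direction, since -5.6 is nearer.

```bash
python3 - <<'E'
import numpy as np
t=-.455-.1*np.arange(67)
y=np.round(2*np.sin(t),2);z=np.round(-2*np.cos(t),2)
r=np.c_[np.diff(y),np.diff(z)].round(2)+0.
for k in range(0,66,3):print(k//3,'%.2f'%t[k+3],'['+','.join(f'[[0,{a:g},{b:g}],[0,0,0]]' for a,b in r[k:k+3])+']')
E
```

```text
0 -0.76 [[[0,-0.17,0.1],[0,0,0]],[[0,-0.17,0.11],[0,0,0]],[[0,-0.15,0.13],[0,0,0]]]
1 -1.06 [[[0,-0.14,0.15],[0,0,0]],[[0,-0.12,0.15],[0,0,0]],[[0,-0.11,0.17],[0,0,0]]]
2 -1.35 [[[0,-0.09,0.18],[0,0,0]],[[0,-0.07,0.19],[0,0,0]],[[0,-0.05,0.19],[0,0,0]]]
3 -1.66 [[[0,-0.04,0.2],[0,0,0]],[[0,-0.01,0.2],[0,0,0]],[[0,0.01,0.2],[0,0,0]]]
4 -1.96 [[[0,0.02,0.2],[0,0,0]],[[0,0.05,0.19],[0,0,0]],[[0,0.07,0.19],[0,0,0]]]
5 -2.25 [[[0,0.08,0.18],[0,0,0]],[[0,0.1,0.17],[0,0,0]],[[0,0.12,0.16],[0,0,0]]]
6 -2.56 [[[0,0.13,0.15],[0,0,0]],[[0,0.15,0.14],[0,0,0]],[[0,0.16,0.12],[0,0,0]]]
7 -2.86 [[[0,0.17,0.1],[0,0,0]],[[0,0.19,0.08],[0,0,0]],[[0,0.18,0.07],[0,0,0]]]
8 -3.16 [[[0,0.2,0.05],[0,0,0]],[[0,0.2,0.02],[0,0,0]],[[0,0.2,0.01],[0,0,0]]]
9 -3.46 [[[0,0.2,-0.01],[0,0,0]],[[0,0.19,-0.04],[0,0,0]],[[0,0.2,-0.05],[0,0,0]]]
10 -3.76 [[[0,0.18,-0.07],[0,0,0]],[[0,0.18,-0.09],[0,0,0]],[[0,0.17,-0.1],[0,0,0]]]
11 -4.05 [[[0,0.16,-0.13],[0,0,0]],[[0,0.14,-0.14],[0,0,0]],[[0,0.13,-0.15],[0,0,0]]]
12 -4.36 [[[0,0.12,-0.16],[0,0,0]],[[0,0.09,-0.18],[0,0,0]],[[0,0.08,-0.18],[0,0,0]]]
13 -4.66 [[[0,0.06,-0.19],[0,0,0]],[[0,0.05,-0.2],[0,0,0]],[[0,0.02,-0.2],[0,0,0]]]
14 -4.96 [[[0,0,-0.2],[0,0,0]],[[0,-0.02,-0.19],[0,0,0]],[[0,-0.04,-0.2],[0,0,0]]]
15 -5.26 [[[0,-0.06,-0.19],[0,0,0]],[[0,-0.07,-0.19],[0,0,0]],[[0,-0.1,-0.17],[0,0,0]]]
16 -5.56 [[[0,-0.11,-0.17],[0,0,0]],[[0,-0.13,-0.15],[0,0,0]],[[0,-0.14,-0.14],[0,0,0]]]
17 -5.86 [[[0,-0.15,-0.13],[0,0,0]],[[0,-0.17,-0.11],[0,0,0]],[[0,-0.18,-0.09],[0,0,0]]]
18 -6.16 [[[0,-0.19,-0.07],[0,0,0]],[[0,-0.19,-0.06],[0,0,0]],[[0,-0.19,-0.03],[0,0,0]]]
19 -6.46 [[[0,-0.2,-0.02],[0,0,0]],[[0,-0.2,0.01],[0,0,0]],[[0,-0.2,0.02],[0,0,0]]]
20 -6.76 [[[0,-0.2,0.04],[0,0,0]],[[0,-0.19,0.07],[0,0,0]],[[0,-0.18,0.08],[0,0,0]]]
21 -7.06 [[[0,-0.17,0.1],[0,0,0]],[[0,-0.16,0.11],[0,0,0]],[[0,-0.15,0.14],[0,0,0]]]
```

{"op": "step_arm", "data": {
  "plan": [
    [[0, -0.17, 0.1], [0, 0, 0]],
    [[0, -0.17, 0.11], [0, 0, 0]],
    [[0, -0.15, 0.13], [0, 0, 0]]
  ]
}}

```text
t: 7.25
ee_pos: [0.5038, -0.2779, 0.151]
eef_rot: [1.0, 0.01, 0.0, 0.0]
ft_force: [-0.4, 0.5, 3.6]
grip_width: 0.0224
gripper_force: 58.9
```

{"op": "step_arm", "data": {
  "plan": [
    [[0, -0.14, 0.15], [0, 0, 0]],
    [[0, -0.12, 0.15], [0, 0, 0]],
    [[0, -0.11, 0.17], [0, 0, 0]]
  ]
}}

```text
t: 7.62
ee_pos: [0.5035, -0.2687, 0.1386]
eef_rot: [1.0, 0.011, 0.0, 0.0]
ft_force: [0.2, -2.9, 2.2]
grip_width: 0.0221
gripper_force: 58.9
```

{"op": "step_arm", "data": {
  "plan": [
    [[0, -0.09, 0.18], [0, 0, 0]],
    [[0, -0.07, 0.19], [0, 0, 0]],
    [[0, -0.05, 0.19], [0, 0, 0]]
  ]
}}

```text
t: 8.0
ee_pos: [0.5035, -0.2639, 0.1247]
eef_rot: [1.0, 0.011, 0.0, 0.001]
ft_force: [-2.1, -5.4, 3.2]
grip_width: 0.0221
gripper_force: 58.9
```

{"op": "step_arm", "data": {
  "plan": [
    [[0, -0.04, 0.2], [0, 0, 0]],
    [[0, -0.01, 0.2], [0, 0, 0]],
    [[0, 0.01, 0.2], [0, 0, 0]]
  ]
}}

```text
t: 8.38
ee_pos: [0.5035, -0.2633, 0.1102]
eef_rot: [1.0, 0.011, 0.0, 0.001]
ft_force: [-1.8, -6.4, 5.1]
grip_width: 0.0219
gripper_force: 59.1
```

{"op": "step_arm", "data": {
  "plan": [
    [[0, 0.02, 0.2], [0, 0, 0]],
    [[0, 0.05, 0.19], [0, 0, 0]],
    [[0, 0.07, 0.19], [0, 0, 0]]
  ]
}}

```text
t: 8.75
ee_pos: [0.5036, -0.2669, 0.0961]
eef_rot: [1.0, 0.011, 0.0, 0.001]
ft_force: [-3.6, -5.2, 8.8]
grip_width: 0.0225
gripper_force: 59.4
```

{"op": "step_arm", "data": {
  "plan": [
    [[0, 0.08, 0.18], [0, 0, 0]],
    [[0, 0.1, 0.17], [0, 0, 0]],
    [[0, 0.12, 0.16], [0, 0, 0]]
  ]
}}

```text
t: 9.12
ee_pos: [0.5037, -0.2743, 0.0839]
eef_rot: [1.0, 0.01, 0.0, 0.001]
ft_force: [-4.3, -3.8, 12.4]
grip_width: 0.0219
gripper_force: 59.8
```

{"op": "step_arm", "data": {
  "plan": [
    [[0, 0.13, 0.15], [0, 0, 0]],
    [[0, 0.15, 0.14], [0, 0, 0]],
    [[0, 0.16, 0.12], [0, 0, 0]]
  ]
}}

```text
t: 9.5
ee_pos: [0.504, -0.2847, 0.0742]
eef_rot: [1.0, 0.01, 0.001, 0.001]
ft_force: [-3.8, -2.5, 16.2]
grip_width: 0.0219
gripper_force: 60.1
```

{"op": "step_arm", "data": {
  "plan": [
    [[0, 0.17, 0.1], [0, 0, 0]],
    [[0, 0.19, 0.08], [0, 0, 0]],
    [[0, 0.18, 0.07], [0, 0, 0]]
  ]
}}

```text
t: 9.88
ee_pos: [0.5043, -0.2967, 0.068]
eef_rot: [1.0, 0.01, 0.001, -0.001]
ft_force: [-2.3, 2.9, 18.7]
grip_width: 0.0225
gripper_force: 60.3
```

{"op": "step_arm", "data": {
  "plan": [
    [[0, 0.2, 0.05], [0, 0, 0]],
    [[0, 0.2, 0.02], [0, 0, 0]],
    [[0, 0.2, 0.01], [0, 0, 0]]
  ]
}}

```text
t: 10.25
ee_pos: [0.5045, -0.3094, 0.0655]
eef_rot: [1.0, 0.01, 0.0, -0.002]
ft_force: [-0.9, 8.2, 15.1]
grip_width: 0.0222
gripper_force: 60.1
```

{"op": "step_arm", "data": {
  "plan": [
    [[0, 0.2, -0.01], [0, 0, 0]],
    [[0, 0.19, -0.04], [0, 0, 0]],
    [[0, 0.2, -0.05], [0, 0, 0]]
  ]
}}

```text
t: 10.62
ee_pos: [0.5047, -0.3219, 0.0663]
eef_rot: [1.0, 0.01, -0.0, -0.004]
ft_force: [3.5, 10.5, 4.8]
grip_width: 0.0222
gripper_force: 59.3
```

{"op": "step_arm", "data": {
  "plan": [
    [[0, 0.18, -0.07], [0, 0, 0]],
    [[0, 0.18, -0.09], [0, 0, 0]],
    [[0, 0.17, -0.1], [0, 0, 0]]
  ]
}}

```text
t: 11.0
ee_pos: [0.505, -0.3351, 0.0709]
eef_rot: [1.0, 0.01, -0.0, -0.005]
ft_force: [5.4, 7.7, -6.3]
grip_width: 0.0222
gripper_force: 58.9
```

{"op": "step_arm", "data": {
  "plan": [
    [[0, 0.16, -0.13], [0, 0, 0]],
    [[0, 0.14, -0.14], [0, 0, 0]],
    [[0, 0.13, -0.15], [0, 0, 0]]
  ]
}}

```text
t: 11.38
ee_pos: [0.5053, -0.3482, 0.0804]
eef_rot: [1.0, 0.01, -0.001, -0.003]
ft_force: [4.9, -0.4, -12.0]
grip_width: 0.022
gripper_force: 59.3
```

{"op": "step_arm", "data": {
  "plan": [
    [[0, 0.12, -0.16], [0, 0, 0]],
    [[0, 0.09, -0.18], [0, 0, 0]],
    [[0, 0.08, -0.18], [0, 0, 0]]
  ]
}}

```text
t: 11.75
ee_pos: [0.5056, -0.3579, 0.094]
eef_rot: [1.0, 0.01, -0.0, -0.001]
ft_force: [4.6, -4.0, -11.1]
grip_width: 0.0222
gripper_force: 59.4
```

{"op": "step_arm", "data": {
  "plan": [
    [[0, 0.06, -0.19], [0, 0, 0]],
    [[0, 0.05, -0.2], [0, 0, 0]],
    [[0, 0.02, -0.2], [0, 0, 0]]
  ]
}}

```text
t: 12.12
ee_pos: [0.5058, -0.3626, 0.1095]
eef_rot: [1.0, 0.01, -0.0, 0.0]
ft_force: [2.0, -6.0, -8.4]
grip_width: 0.0218
gripper_force: 59.7
```

{"op": "step_arm", "data": {
  "plan": [
    [[0, 0, -0.2], [0, 0, 0]],
    [[0, -0.02, -0.19], [0, 0, 0]],
    [[0, -0.04, -0.2], [0, 0, 0]]
  ]
}}

```text
t: 12.5
ee_pos: [0.5058, -0.3621, 0.1251]
eef_rot: [1.0, 0.01, 0.0, 0.001]
ft_force: [1.2, -6.8, -5.7]
grip_width: 0.0219
gripper_force: 60.1
```

{"op": "step_arm", "data": {
  "plan": [
    [[0, -0.06, -0.19], [0, 0, 0]],
    [[0, -0.07, -0.19], [0, 0, 0]],
    [[0, -0.1, -0.17], [0, 0, 0]]
  ]
}}

```text
t: 12.88
ee_pos: [0.5057, -0.3569, 0.1396]
eef_rot: [1.0, 0.01, 0.0, 0.002]
ft_force: [1.1, -8.3, -2.0]
grip_width: 0.022
gripper_force: 60.4
```

{"op": "step_arm", "data": {
  "plan": [
    [[0, -0.11, -0.17], [0, 0, 0]],
    [[0, -0.13, -0.15], [0, 0, 0]],
    [[0, -0.14, -0.14], [0, 0, 0]]
  ]
}}

```text
t: 13.25
ee_pos: [0.5055, -0.3475, 0.1519]
eef_rot: [1.0, 0.01, 0.001, 0.002]
ft_force: [-0.2, -7.0, 1.3]
grip_width: 0.0223
gripper_force: 60.7
```

{"op": "step_arm", "data": {
  "plan": [
    [[0, -0.15, -0.13], [0, 0, 0]],
    [[0, -0.17, -0.11], [0, 0, 0]],
    [[0, -0.18, -0.09], [0, 0, 0]]
  ]
}}

```text
t: 13.62
ee_pos: [0.5052, -0.3346, 0.1606]
eef_rot: [1.0, 0.01, 0.001, 0.002]
ft_force: [-1.5, -5.5, 5.6]
grip_width: 0.0225
gripper_force: 61.0
```

{"op": "step_arm", "data": {
  "plan": [
    [[0, -0.19, -0.07], [0, 0, 0]],
    [[0, -0.19, -0.06], [0, 0, 0]],
    [[0, -0.19, -0.03], [0, 0, 0]]
  ]
}}

```text
t: 14.0
ee_pos: [0.5049, -0.3196, 0.1651]
eef_rot: [1.0, 0.01, 0.001, 0.001]
ft_force: [-2.6, -3.2, 7.8]
grip_width: 0.0223
gripper_force: 61.3
```

{"op": "step_arm", "data": {
  "plan": [
    [[0, -0.2, -0.02], [0, 0, 0]],
    [[0, -0.2, 0.01], [0, 0, 0]],
    [[0, -0.2, 0.02], [0, 0, 0]]
  ]
}}

```text
t: 14.38
ee_pos: [0.5044, -0.3031, 0.1645]
eef_rot: [1.0, 0.01, 0.001, 0.0]
ft_force: [-0.5, -0.9, 5.0]
grip_width: 0.022
gripper_force: 61.1
```

```bash
cat > ana.py <<'E'
import numpy as np
from scipy.optimize import least_squares
D=np.array([l.split() for l in """-.2779 .151 .5 3.6
-.2687 .1386 -2.9 2.2
-.2639 .1247 -5.4 3.2
-.2633 .1102 -6.4 5.1
-.2669 .0961 -5.2 8.8
-.2743 .0839 -3.8 12.4
-.2847 .0742 -2.5 16.2
-.2967 .068 2.9 18.7
-.3094 .0655 8.2 15.1
-.3219 .0663 10.5 4.8
-.3351 .0709 7.7 -6.3
-.3482 .0804 -.4 -12
-.3579 .094 -4 -11.1
-.3626 .1095 -6 -8.4
-.3621 .1251 -6.8 -5.7
-.3569 .1396 -8.3 -2
-.3475 .1519 -7 1.3
-.3346 .1606 -5.5 5.6
-.3196 .1651 -3.2 7.8
-.3031 .1645 -.9 5.0""".split('\n')],float)
y,z,fy,fz=D.T
c=least_squares(lambda p:np.hypot(y-p[0],z-p[1])-p[2],[-.312,.115,.05]).x
print('circle',c.round(4))
for c0 in(c[:2],(-.3118,.115)):
    th=np.unwrap(np.arctan2(-(y-c0[0]),z-c0[1]))
    # motion dir for decreasing theta: lathe y+=cos,z+= sin(th) ; hand push = -f
    T=-(-fy*np.cos(th)-fz*np.sin(th))*.05*-1  # torque the hand exerts on spindle along decreasing theta
    T=(-fy*np.cos(th)-fz*np.sin(th)*-1*-1)*.05
    # tangent for decreasing theta: y=-sin(th)->d/d(-th)=+cos ; z=cos(th)->+sin
    T=(-fy*np.cos(th)-fz*np.sin(th))*.05
    A=np.c_[np.ones_like(th),np.cos(th),np.sin(th)];k,*_=np.linalg.lstsq(A,T,rcond=None)
    f=least_squares(lambda k:A@k-T,k,loss='soft_l1',f_scale=.05);k=f.x
    # T = drag - gravity torque along decreasing; knot at angle phi=th+a (clockwise from top): gravity torque along +theta = M sin(phi) => T=drag+M sin(th+a)
    a=np.arctan2(k[1],k[2]);M=np.hypot(k[1],k[2])
    print('drag %.3f M %.3f a %.3f rms %.3f th_down'%(k[0],M,a,f.fun.std()),np.pi-a-2*np.pi*np.arange(3))
    print(np.c_[th,T,A@k].round(2).tolist())
E
python3 ana.py
```

```text
circle [-0.313   0.1155  0.05  ]
drag 0.286 M 0.188 a -1.209 rms 0.020 th_down [ 4.35056233 -1.93262297 -8.21580828]
[[-0.78, 0.11, 0.11], [-1.09, 0.16, 0.15], [-1.39, 0.21, 0.19], [-1.68, 0.22, 0.24], [-1.97, 0.3, 0.29], [-2.26, 0.36, 0.35], [-2.54, 0.35, 0.39], [-2.81, 0.44, 0.43], [-3.07, 0.46, 0.46], [-3.32, 0.47, 0.47], [-3.6, 0.48, 0.47], [-3.93, 0.41, 0.46], [-4.27, 0.41, 0.42], [-4.59, 0.38, 0.37], [-4.9, 0.34, 0.32], [-5.21, 0.29, 0.26], [-5.52, 0.21, 0.2], [-5.84, 0.13, 0.16], [-6.15, 0.11, 0.12], [-6.48, 0.09, 0.1]]
drag 0.284 M 0.187 a -1.196 rms 0.022 th_down [ 4.33721792 -1.94596739 -8.22915269]
[[-0.76, 0.11, 0.11], [-1.07, 0.17, 0.14], [-1.37, 0.21, 0.18], [-1.67, 0.22, 0.23], [-1.97, 0.3, 0.29], [-2.26, 0.36, 0.34], [-2.56, 0.34, 0.39], [-2.83, 0.42, 0.43], [-3.09, 0.45, 0.45], [-3.35, 0.47, 0.47], [-3.63, 0.49, 0.47], [-3.95, 0.42, 0.45], [-4.28, 0.42, 0.42], [-4.6, 0.39, 0.37], [-4.91, 0.35, 0.32], [-5.21, 0.29, 0.26], [-5.51, 0.21, 0.21], [-5.82, 0.12, 0.16], [-6.13, 0.1, 0.12], [-6.46, 0.09, 0.1]]
```

The sine fits well, with drag 0.285, amplitude 0.188 and rms 0.02. The heavy side is down at θ≈-1.94, which is -8.22 after another turn. I'll keep cranking to there.

{"op": "step_arm", "data": {
  "plan": [
    [[0, -0.2, 0.04], [0, 0, 0]],
    [[0, -0.19, 0.07], [0, 0, 0]],
    [[0, -0.18, 0.08], [0, 0, 0]],
    [[0, -0.17, 0.1], [0, 0, 0]],
    [[0, -0.16, 0.11], [0, 0, 0]],
    [[0, -0.15, 0.14], [0, 0, 0]]
  ]
}}

```text
t: 15.12
ee_pos: [0.5037, -0.2765, 0.1497]
eef_rot: [1.0, 0.01, 0.0, -0.0]
ft_force: [0.9, 0.4, 4.0]
grip_width: 0.0219
gripper_force: 61.0
```

{"op": "step_arm", "data": {
  "plan": [
    [[0, -0.14, 0.15], [0, 0, 0]],
    [[0, -0.12, 0.15], [0, 0, 0]],
    [[0, -0.11, 0.17], [0, 0, 0]],
    [[0, -0.09, 0.18], [0, 0, 0]],
    [[0, -0.07, 0.19], [0, 0, 0]],
    [[0, -0.05, 0.19], [0, 0, 0]]
  ]
}}

```text
t: 15.88
ee_pos: [0.5034, -0.2637, 0.1241]
eef_rot: [1.0, 0.011, 0.0, 0.001]
ft_force: [-1.1, -6.6, 2.3]
grip_width: 0.022
gripper_force: 60.9
```

{"op": "step_arm", "data": {
  "plan": [
    [[0, -0.04, 0.2], [0, 0, 0]],
    [[0, -0.01, 0.2], [0, 0, 0]],
    [[0, 0.01, 0.2], [0, 0, 0]],
    [[0, 0.02, 0.2], [0, 0, 0]],
    [[0, 0.05, 0.19], [0, 0, 0]],
    [[0, 0, 0], [0, 0, 0]],
    [[0, 0, 0], [0, 0, 0]],
    [[0, 0, 0], [0, 0, 0]]
  ]
}}

```text
t: 16.88
ee_pos: [0.5035, -0.2656, 0.0997]
eef_rot: [1.0, 0.011, 0.0, 0.002]
ft_force: [-1.4, -7.8, 2.8]
grip_width: 0.022
gripper_force: 60.9
```

```bash
python3 - <<'E'
from fit import *
s=robot.observe();y,z=s['ee_pos'][1:];print(s['ee_pos'],np.arctan2(-(y+.313),z-.1155),s['ft_force'],s['gripper_force'])
for n in("side","top"):
    p,d=robot.camera(n); np.savez(n+"3.npz",p=p,d=d)
    cv2.imwrite(f"pics/{n}3.png",p[:,:,::-1])
P,c,uv=cloud('side','side3.npz',225,275,130,195)
k=(c.max(1)<60)&(P[:,0]>.525)&(P[:,0]<.55)&(P[:,2]>.08)&(P[:,1]>-.30)
Q=P[k];f=least_squares(lambda p:np.hypot(Q[:,1]-p[0],Q[:,2]-p[1])-.012,[-.265,.13],loss='soft_l1',f_scale=.002)
print(k.sum(),f.x,np.arctan2(-(f.x[0]+.311),f.x[1]-.15))
E
```

```text
[ 0.50348042 -0.26563539  0.09969913] -1.8927874879557396 [-1.38626537 -7.83796026  2.83473732] 60.9215372800827
109 [-0.25301431  0.15417647] -1.498894671627545
```

View pics/side3.png

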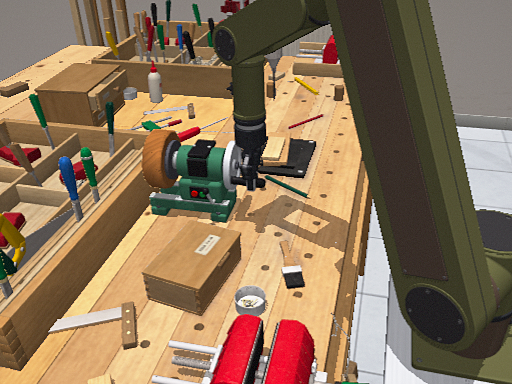

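The picture shows the gripper at about (245,180) still holding the handle at the left of the wheel. The brush (290,270), the tin (250,298) and the pencil (285,187) lie where they were. The spindle is at -1.89, 0.04 rad from the -1.94 target, and still, so I'm handing it in.

```bash
python3 -c "
from station import robot
print(robot.observe()['joint_vel'].round(4)); print(robot.finish_job())"
```

```text
[-0.0028 -0.0005 -0.0009  0.0005 -0.0022  0.0021]
the job is handed in; nothing more can be done
None
```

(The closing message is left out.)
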